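File the short tubes and hold the long one in the tube reader

ROBOT

A 7-joint arm with a two-finger parallel gripper is mounted at the origin on a cart in front of the work surface, level with it; the furniture and walls round the work are solid. World frame = base frame: x ahead of the robot, y to its left, z up, the work surface at z = 0. Lengths are in mm, angles in rad, forces in N, time in s.
With the tool pointing down it reaches from about 375 to 925 mm from the base axis. Payload 3.1 kg.
Tool frame: the origin (TCP) lies at the very end of the fingers, on their centre line; the grasp point (between the pads) lies 19 mm behind it; z points along the fingers, y is the line along which they close (so a half turn about z gives the same grasp; the last joint's range is limited). The gripper opens to 85 mm and grips with 20 to 120 N. Pads are 22 mm wide; open, the fingers measure 114 mm over their backs; the gripper's body (76 mm by 85 mm) begins 54 mm behind the grasp point. The pads swing forward as they close: fully open they stand 13 mm farther back than shut.
Start: joints at [-1.227, 0.383, 0.044, 1.598, -0.018, 1.161, -0.05], TCP at [277.898, 587.602, 231.269] pointing down, gripper open.
Joint ranges: [-2.61, 2.61], [-0.41, 2.15], [-1.48, 1.57], [0, 2.5], [-1.57, 4.71], [0.05, 1.97], [-2.85, 2.85]. Speed limits (rad/s): [2.79, 2.79, 3.14, 3.14, 3.14, 3.14, 3.14].

INTERFACE

Orientations are given as a unit quaternion [x, y, z, w].
In Python, from station import bot gives the robot as it stands.
- The arm moves only by the shell command python3 -m creep 'ROWS' [FORCE]. ROWS is JSON, a list of rows, each a list of 7 numbers: the shift along the tool's x, y, z in cm, then the turn, a rotation vector about the tool's x, y, z in units of 6 degrees (1.0 is 6 degrees), then the gripper command: -1 is fully open, 1 is shut, values between are in proportion. A call has 1 to 10 rows; each row is the pose to reach, as a shift and turn from the pose commanded when the call began, along the tool's axes at that moment; what a row does not reach only later rows make up. A row lasts 1/10 s, in which the tool goes at most 50 mm and 8.59 degrees, less where a joint would pass 70% of its speed; a pose out of reach is approached as far as the arm can. A call with a gripper value outside its range is refused whole. The fingers move at their own pace and stop on an object; FORCE is the grip in N (left out, the last holds). Time passes only in rows, so rows that repeat a pose let the fingers close. It gives the time, the measured TCP pose, the force, the opening and the grip force at its end, in the units of the state.
- bot.read_state(): the state, without advancing time (a new reading comes with each control period).
- bot.get_image(name): name is "scene" or "top"; returns a dict with "image" (420x560x3 uint8, blue, green, red), "fx", "fy", "cx", "cy" (pixels), "distortion" ([k1, k2, p1, p2, k3] as OpenCV has them; the pictures are not rectified), "extrinsics" (4x4, takes a point from camera to world coordinates). Camera axes: x right, y down, z forward; pixel columns grow to the right and rows downward; lengths in mm; the calibration is good to about 2 mm. A picture is of the moment at which its call begins. There is no depth.
- bot.sign_off(): hands the job in; it is judged then, once.
The state is a dict: "time": time; "q": joint angles; "qvel": joint speeds; "joint_torque": joint torques, N m; "tcp_pos": TCP position; "orientation": TCP orientation; "force": force on the tool from outside, world axes, zero at the start; "torque": the same for the moment, N m; "width": finger opening in mm; "finger_force": force on a finger pad.
Only numpy, scipy, OpenCV 4.12 (cv2) and the standard library are available. Lean on these libraries where they do the work, as an engineer would, in place of code of your own. Each camera call takes 0.05 s, during which the arm holds its last target. There are 200 camera calls.

TASK

Three capped tubes stand unsorted in the middle row of the tube rack. First move the two short ones into free holes of the row nearest the robot, where the other short tubes stand, and let go of them; then take the long one, lower it gently through the slot in the top of the tube reader and hold it there in the gripper, upright and without leaning on the reader, with its foot at mid-height of the reader's front window and its cap clear above the top. Finish while still holding the tube so, and leave the timer, the specimen cup and the marker pen alone.

Things in the scene. Friction and masses are not known exactly. Their poses are not given: they have to be found in the camera images.
- rack: blue tube rack, 125 (x) x 216 (y) x 65 mm high, fixed to the worktop; 5 rows of 9 square 16 mm holes. Origin: centre of its underside; -x faces the robot, y runs along its rows. Rows at x = -44, -22, 0, 22, 44 mm, holes at y = 0, +-18, +-37, +-55, +-73 mm. Tubes stand on the floor, 12 mm above the underside; the plate with the holes is at 61 to 65 mm. Unsorted tubes: middle row, y = -73, 0, 73.
- near_row (a point): middle of the rack's near row (the row nearest the robot, rack x = -44 mm), on the rack's inner floor, 12 mm above its underside; axes as the rack's. Short tubes stand, fixed, in the row's two end holes (y = +-73 mm); its other seven holes are free.
- far_row (a point): the same for the far row (rack x = +44 mm), in which two long tubes stand, fixed, at y = +-37 mm
- short_tube_1: stoppered sample tube, purple cap: round glass body 13 mm in diameter, cap 17 mm in diameter and 20 mm tall, 80 mm long over all. Origin: centre of its foot (lowest point), +z runs up its axis to the cap. Starts upright in one of the three occupied holes of the rack's middle row (which varies). 10 to 20 g.
- short_tube_2: stoppered sample tube, purple cap: round glass body 13 mm in diameter, cap 17 mm in diameter and 20 mm tall, 80 mm long over all (same as short_tube_1). Origin: centre of its foot (lowest point), +z runs up its axis to the cap. Starts upright in one of the three occupied holes of the rack's middle row (which varies). 10 to 20 g.
- long_tube: stoppered sample tube, purple cap: round glass body 13 mm in diameter, cap 17 mm in diameter and 20 mm tall, 105 mm long over all; looks like the short ones but stands 25 mm taller. Origin: centre of its foot (lowest point), +z runs up its axis to the cap. Starts upright in one of the three occupied holes of the rack's middle row (which varies). 10 to 20 g.
- reader: tube reader: white box-shaped instrument with a grey deck, 130 (x) x 140 (y) x 100 mm high, fixed to the worktop. Origin: centre of its underside; -x is its front, with a closed clear window 52 mm wide, from 42 to 82 mm below the deck (mid-height 62 mm below). Under the deck's slot is a hollow chamber, x -57 to 23, y -30 to 30 mm, its floor 88 mm below the deck.
- reader_slot (a point): centre of the slot's mouth, level with the top of the deck, 100 mm above the worktop; the slot is 15 mm wide in x, 32 mm long in y, through a 6 mm plate; axes as the reader's, z up. A tube's body passes it, its cap does not: a tube let go drops until its cap lies on the deck.
- timer: white and green digital timer, 54 x 58 x 71 mm, a bystander; origin: centre of its underside
- specimen_cup: yellow specimen cup with a blue lid, 64 mm in diameter, 84 mm high, a bystander; origin: centre of its underside
- marker_pen: white and blue marker pen lying on the worktop, 135 mm long, 17 mm thick, a bystander; origin: centre of its underside
There are look-alikes about, which are no part of the job. Leave any turquoise look-alike of the reader alone.

How it is judged:
By the outcome, as a careful person would: the job done as asked, in the order asked, and still so for the second after the job is handed in, while the arm keeps its last pose, push and grip.
It also fails if it takes over 64 s, if anything falls off the work surface, if the arm or the gripper's body presses on something with over 40 N, if the wrist force passes 120 N, or if a joint passes its speed limit or range.

## Working session

There is one attempt and no reset: what is moved stays moved. The work goes in short steps, Python scripts to look and compute and a shell command to move; the robot and the scene stay as the last step left them, time stands still between calls to the robot, and variables do not carry over. Pictures are saved under pics/ and viewed, at most 10 in all, crops included, and the job is handed in when it is done.

```bash
mkdir -p pics; ls
python3 - <<'E'
from station import bot
import cv2,numpy as np
s=bot.read_state();print({k:np.round(v,3).tolist() for k,v in s.items()})
for n in("scene","top"):
    d=bot.get_image(n);cv2.imwrite(f"pics/{n}0.png",d["image"]);print(n,d["fx"],d["fy"],d["cx"],d["cy"],d["distortion"],np.round(d["extrinsics"],3).tolist())
E
```

```text
pics
{'time': 0.0, 'q': [-1.227, 0.384, 0.044, 1.6, -0.018, 1.161, -0.05], 'qvel': [0.0, -0.001, 0.001, 0.001, 0.001, -0.001, -0.0], 'joint_torque': [0.0, -43.346, 1.024, -24.952, 0.01, 0.011, -0.0], 'tcp_pos': [277.507, 586.724, 229.895], 'orientation': [0.219, 0.976, -0.001, -0.0], 'force': [-0.315, -0.037, 0.07], 'torque': [0.004, -0.002, -0.036], 'finger_force': 0.0, 'width': 85.309}
scene 461.21702635796896 461.21702635796896 283.57886291261775 202.64471056512673 [-0.15218257  0.          0.          0.          0.        ] [[0.653, -0.421, 0.63, -212.896], [-0.757, -0.373, 0.536, -611.411], [0.01, -0.827, -0.563, 746.848], [0.0, 0.0, 0.0, 1.0]]
top 440.779238568031 440.779238568031 274.4301078086832 203.54543289384463 [-0.04601676  0.          0.          0.          0.        ] [[-0.002, -0.998, 0.066, 471.277], [-1.0, 0.001, -0.02, 20.848], [0.02, -0.066, -0.998, 1177.057], [0.0, 0.0, 0.0, 1.0]]
```

View pics/scene0.png

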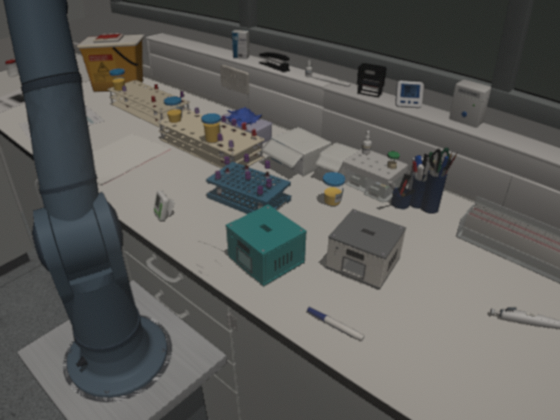

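View pics/top0.png

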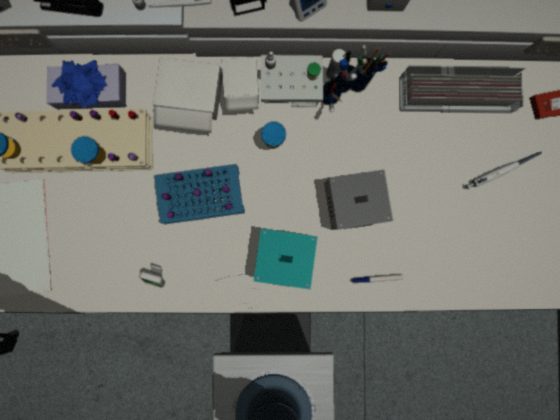

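The scene view shows the blue rack around (248,186), the white reader with its grey deck and slot around (367,240), and the turquoise look-alike at (265,243). In the top view the rack is at (200,193), the grey deck at (360,198) with its slot at about (361,199), and the cup, timer and pen are well apart.

```bash
cat > h.py <<'E'
from station import bot
import cv2,numpy as np
def get(n): return bot.get_image(n)
def ray(d,uv):
    K=np.array([[d["fx"],0,d["cx"]],[0,d["fy"],d["cy"]],[0,0,1]])
    p=cv2.undistortPoints(np.float64(uv).reshape(-1,1,2),K,np.float64(d["distortion"])).reshape(-1,2)
    T=np.array(d["extrinsics"]);r=np.c_[p,np.ones(len(p))]@T[:3,:3].T
    return T[:3,3],r/np.linalg.norm(r,axis=1)[:,None]
def plane(d,uv,z):
    o,r=ray(d,uv);return o+r*((z-o[2])/r[:,2])[:,None]
def cross(o1,r1,o2,r2):
    A=np.c_[r1,-r2];t=np.linalg.lstsq(A,o2-o1,rcond=None)[0]
    a,b=o1+t[0]*r1,o2+t[1]*r2;return (a+b)/2,np.linalg.norm(a-b)
def blobs(m,lo,hi):
    n,l,s,c=cv2.connectedComponentsWithStats(m.astype(np.uint8))
    return [(c[i],s[i]) for i in range(1,n) if lo<=s[i][4]<=hi]
E
python3 - <<'E'
from h import *
np.set_printoptions(precision=1,suppress=True)
t=get("top");s=get("scene")
def purple(d,x0,x1,y0,y1):
    h=cv2.cvtColor(d["image"],cv2.COLOR_BGR2HSV);m=(h[...,0]>128)&(h[...,0]<172)&(h[...,1]>70)
    k=np.zeros_like(m);k[y0:y1,x0:x1]=m[y0:y1,x0:x1];return blobs(k,5,300)
bt=purple(t,150,250,160,230);bs=purple(s,200,300,145,220)
for c,st in bt:print("T",c,st,plane(t,[c],100)[0])
for c,st in bs:print("S",c,st)
ot,rt=ray(t,[c for c,_ in bt]);os_,rs=ray(s,[c for c,_ in bs])
for i in range(len(bt)):
    for j in range(len(bs)):
        p,e=cross(ot,rt[i],os_,rs[j])
        if e<8 and 50<p[2]<140:print(i,j,p,round(e,1))
h=cv2.cvtColor(t["image"],cv2.COLOR_BGR2HSV)
m=((h[...,0]>92)&(h[...,0]<115)&(h[...,1]>100)).astype(np.uint8);m[:,:150]=0;m[:,250:]=0;m[:155]=0;m[235:]=0
m=cv2.morphologyEx(m,cv2.MORPH_CLOSE,np.ones((9,9)))
c=max(cv2.findContours(m,0,2)[0],key=cv2.contourArea);b=cv2.boxPoints(cv2.minAreaRect(c));print("rack",b,plane(t,b,65))
g=t["image"][165:235,315:395].copy();a=t["image"][155:235,145:255]
print("deck px",t["image"][185,345],t["image"][199,361],t["image"][200,323])
cv2.imwrite("pics/c1.png",np.hstack([cv2.resize(a,(410,298),interpolation=2),cv2.resize(g,(340,298),interpolation=2)]))
cv2.imwrite("pics/c2.png",cv2.resize(s["image"][140:290,195:410],(795,555),interpolation=2))
E
```

```text
T [208.  172.1] [205 169   7   7  39] [619.6 161.8 100. ]
T [178.4 176.3] [175 173   8   7  40] [609.3 234.3 100. ]
T [225.6 188.7] [223 186   6   6  29] [578.5 118.4 100. ]
T [196.8 192.4] [194 190   7   6  33] [569.5 188.9 100. ]
T [165.9 195.9] [162 193   9   6  39] [561.1 264.3 100. ]
T [228.3 205.7] [225 203   7   6  30] [536.7 111.5 100. ]
T [170.1 214. ] [167 211   7   7  32] [516.7 253.3 100. ]
S [246.1 157.5] [245 155   3   6  16]
S [226.5 159.7] [225 157   4   6  20]
S [267. 164.] [266 161   3   7  19]
S [217.4 174.5] [216 172   3   6  13]
S [247.6 174.9] [246 172   4   7  27]
S [268.5 182.2] [267 179   4   8  28]
S [259.6 189.6] [258 186   4   8  29]
0 2 [619.3 160.4 106.2] 1.6
1 0 [609.1 232.8 104.9] 1.4
2 5 [580.9 119.8  80.2] 1.1
3 4 [571.8 191.6  79.3] 1.4
4 1 [560.5 262.8 106.8] 0.1
5 6 [538.2 113.   79.4] 0.7
6 3 [517.8 257.8  78.5] 0.5
rack [[153.7 175.4]
 [236.7 163.9]
 [243.5 212.2]
 [160.4 223.8]] [[616.  304.   65. ]
 [645.4  93.6  65. ]
 [522.4  76.2  65. ]
 [493.5 285.1  65. ]]
deck px [83 84 85] [38 39 36] [68 75 76]
```

View pics/c2.png

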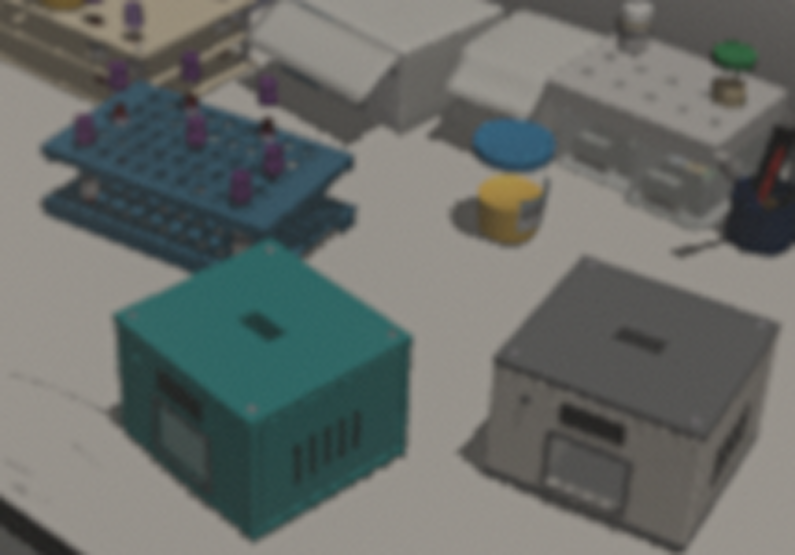

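View pics/c1.png

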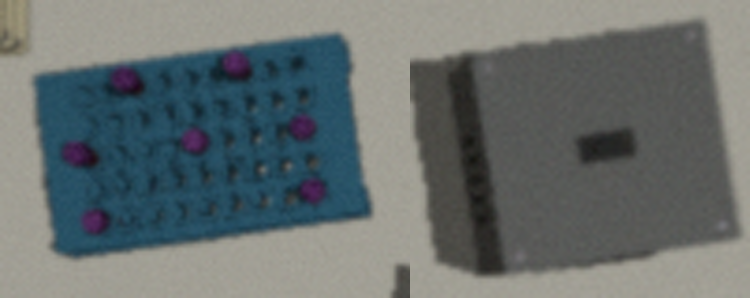

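The long tube stands at rack y=+73: its cap's mid-height triangulates to 107 mm, against about 79 mm for the caps at y=0 and y=-73. Both crops show the rack's other caps and the reader's slot clearly. Next I'll fit the rack and reader poses.

```bash
cat >> h.py <<'E'
from scipy.spatial.transform import Rotation as R
np.set_printoptions(precision=2,suppress=True)
def fit2(model,world):
    m,w=np.float64(model),np.float64(world);mc,wc=m.mean(0),w.mean(0);a,b=m-mc,w-wc
    th=np.arctan2((a[:,0]*b[:,1]-a[:,1]*b[:,0]).sum(),(a*b).sum());c,s=np.cos(th),np.sin(th)
    Rm=np.array([[c,-s],[s,c]]);t=wc-Rm@mc;return Rm,t,np.degrees(th),w-(m@Rm.T+t)
def go(x,y,z,yaw):
    """delta to put the TCP at x,y,z pointing down with tool y at 'yaw' deg (mod 180) in world"""
    s=bot.read_state();Rt=R.from_quat(s["orientation"]);ty=np.radians(yaw)
    best=None
    for k in(0,np.pi):
        yv=np.array([np.cos(ty+k),np.sin(ty+k),0]);zv=np.array([0,0,-1.]);xv=np.cross(yv,zv)
        rv=(Rt.inv()*R.from_matrix(np.c_[xv,yv,zv])).as_rotvec(degrees=True)/6
        if best is None or np.linalg.norm(rv)<np.linalg.norm(best):best=rv
    d=Rt.inv().apply(np.array([x,y,z])-s["tcp_pos"])/10
    print("shift cm",d,"turn",best,"| tcp",s["tcp_pos"],"F",s["force"],"w",round(s["width"],1),"q",s["q"],"t",s["time"])
E
python3 - <<'E'
from h import *
M=[(44,-37),(44,37),(0,-73),(0,0),(0,73),(-44,-73),(-44,73)]
W=[(619.3,160.4),(609.1,232.8),(580.9,119.8),(571.8,191.6),(560.5,262.8),(538.2,113),(517.8,257.8)]
Rm,t,th,e=fit2(M,W);print("rack",t,th,e.tolist())
for p in [(0,-73),(0,0),(0,73),(-44,-18),(-44,18),(-44,-37),(-44,37)]:print(p,Rm@p+t)
T=get("top");S=get("scene")
def dark(d,x0,x1,y0,y1,th):
    g=d["image"].max(2);sub=g[y0:y1,x0:x1];k=(sub<th);return [(c+[x0,y0],s) for c,s in blobs(k,10,400)]
for d,b in((T,(340,385,180,215,60)),(S,(355,385,223,240,62))):
    for c,s in dark(d,*b):print("slot",c,s,plane(d,[c],100))
g=T["image"].max(2)
for c in [(362,199),(361,198)]:print(g[190:210,340:382:3] if c[0]==362 else "")
E
```

```text
rack [571.09 191.17] 7.903238347499806 [[-0.4553083734375605, -0.17288920536958585], [-0.480269209655944, -1.0700145106331718], [-0.22325292025561794, 0.9351950405206253], [0.7142857142856656, 0.4285714285714164], [-0.5481756511729827, -0.6780521833777584], [0.6588215855769022, 0.18521832709345176], [0.33389885465931, 0.371971103195051]]
(0, -73) [581.12 118.86]
(0, 0) [571.09 191.17]
(0, 73) [561.05 263.48]
(-44, -18) [529.98 167.29]
(-44, 18) [525.03 202.95]
(-44, -37) [532.59 148.47]
(-44, 37) [522.42 221.77]
slot [360.74 198.88] [15 16 13  7 76] [[ 553.33 -214.12  100.  ]]
slot [367.5 231.5] [ 7  6 12  6 30] [[ 549.97 -217.2   100.  ]]
[[89 88 88 85 89 87 87 91 87 85 87 86 87 85]
 [87 84 89 85 85 88 90 87 86 86 88 90 87 88]
 [91 87 88 87 90 85 88 88 90 91 90 87 87 89]
 [89 87 89 88 87 88 88 91 88 88 90 86 89 90]
 [91 88 85 88 89 91 91 84 81 85 88 90 83 90]
 [90 87 91 88 89 86 81 80 65 75 86 88 89 87]
 [86 88 90 90 89 74 67 52 45 69 90 91 89 86]
 [86 91 89 90 85 54 46 32 43 64 89 91 88 86]
 [91 93 89 89 87 46 39 38 36 58 91 91 90 84]
 [86 86 86 89 89 45 39 36 33 55 88 86 86 86]
 [89 87 91 88 89 44 43 37 35 56 89 92 91 89]
 [91 90 90 88 89 49 43 44 49 62 89 90 88 86]
 [91 88 90 88 92 54 54 60 74 83 88 86 88 90]
 [88 88 91 87 90 68 76 79 85 90 90 89 88 92]
 [87 89 90 89 89 82 88 86 87 91 88 91 89 89]
 [90 93 86 88 89 88 88 92 89 93 90 90 88 91]
 [87 89 88 90 93 87 89 91 86 91 89 94 88 89]
 [90 91 88 91 88 88 92 92 90 88 89 91 89 88]
 [90 88 91 90 89 91 88 90 90 89 87 90 89 87]
 [85 87 91 85 89 90 88 88 88 91 91 91 86 87]]
```

```bash
python3 -c "
from h import *
go(571,191,150,7.9)"
```

```text
shift cm [-43.45 -23.28   8.1 ] turn [-0.01  0.01  9.46] | tcp [277.79 587.28 230.75] F [-0.6  -0.3  -0.57] w 85.1 q [-1.23  0.38  0.04  1.6  -0.02  1.16 -0.05] t 0.3
```

```bash
python3 -m creep '[[-5,-2.5,0,0,0,1,0.25],[-10,-5,0,0,0,2.2,0.25],[-14,-7.5,0,0,0,3.4,0.25],[-18,-10,0,0,0,4.6,0.25],[-22.5,-12,0,0,0,5.8,0.25],[-27,-14.5,0.5,0,0,7,0.25],[-31,-16.5,1,0,0,8.2,0.25],[-35.5,-19,2,0,0,9.46,0.25],[-39.5,-21.2,3,0,0,9.46,0.25],[-43.45,-23.28,4,0,0,9.46,0.25]]' 40
python3 -m creep '[[0,0,0,0,0,0,0.25],[0,0,0,0,0,0,0.25],[0,0,0,0,0,0,0.25]]'
python3 - <<'E'
from h import *
go(571.1,191.2,71,7.9)
d=get("scene");cv2.imwrite("pics/s2.png",cv2.resize(d["image"][50:250,130:400],(800,592),interpolation=2))
E
```

```text
time: 1.3
tcp_pos: [572.3, 189.3, 191.3]
orientation: [0.657, 0.754, 0.0, 0.0]
force: [0.9, 0.7, 0.4]
width: 31.8
finger_force: 0.0
time: 1.6
tcp_pos: [570.5, 193.3, 191.3]
orientation: [0.656, 0.755, 0.0, -0.001]
force: [-0.7, -0.2, -0.2]
width: 31.9
finger_force: 0.0
shift cm [-0.23  0.04 12.03] turn [-0.   -0.01  0.03] | tcp [570.48 193.26 191.26] F [-0.66 -0.2  -0.18] w 31.9 q [-0.73  0.35  0.41  1.77 -0.16  1.05 -0.12] t 1.6
```

View pics/s2.png

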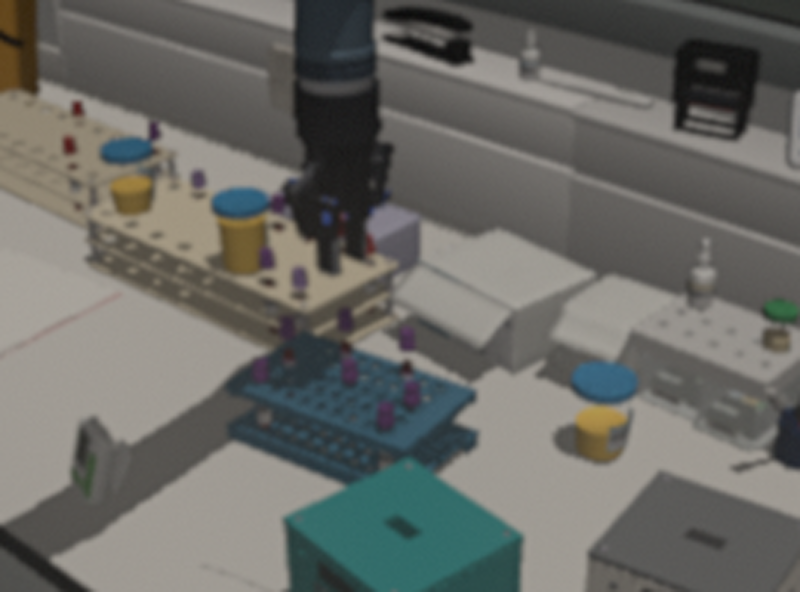

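The gripper hangs over the rack's middle tube with its fingers closing along the rack's x axis. I'll go down to just above the cap and let it settle.

```bash
python3 -m creep '[[-0.1,0,3,0,0,0,0.25],[-0.2,0,6,0,0,0,0.25],[-0.2,0,9,0,0,0,0.25],[-0.2,0,9,0,0,0,0.25],[-0.2,0,9,0,0,0,0.25],[-0.2,0,9,0,0,0,0.25]]'
python3 -c "
from h import *
go(571.1,191.2,71,7.9)
go(571.1,191.2,71,7.9)"
```

```text
time: 2.25
tcp_pos: [572.7, 191.0, 103.4]
orientation: [0.656, 0.755, 0.002, 0.001]
force: [-0.6, 0.1, 0.3]
width: 32.5
finger_force: 0.0
shift cm [ 0.04 -0.17  3.24] turn [ 0.03 -0.01  0.02] | tcp [572.75 190.95 103.39] F [-0.58  0.15  0.32] w 32.5 q [-0.7   0.46  0.38  1.83 -0.21  0.89 -0.08] t 2.25
shift cm [ 0.04 -0.17  3.24] turn [ 0.03 -0.01  0.02] | tcp [572.75 190.95 103.39] F [-0.58  0.15  0.32] w 32.5 q [-0.7   0.46  0.38  1.83 -0.21  0.89 -0.08] t 2.25
```

```bash
python3 -m creep '[[0,-0.1,1.6,0,0,0,0.25],[0,-0.1,3.2,0,0,0,0.25],[0,-0.1,3.2,0,0,0,0.25],[0,-0.1,3.2,0,0,0,0.25],[0,-0.1,3.2,0,0,0,1],[0,-0.1,3.2,0,0,0,1],[0,-0.1,3.2,0,0,0,1],[0,-0.1,3.2,0,0,0,1],[0,-0.1,3.2,0,0,0,1]]' 30
```

```text
time: 3.15
tcp_pos: [570.6, 189.3, 69.5]
orientation: [0.657, 0.754, 0.0, 0.0]
force: [0.1, -0.1, 0.1]
width: 15.1
finger_force: 29.2
```

```bash
python3 -c "
from h import *
go(571.1,191.2,71,7.9)"
```

```text
shift cm [ 0.18  0.08 -0.15] turn [ 0. -0.  0.] | tcp [570.59 189.31  69.48] F [ 0.07 -0.13  0.15] w 15.1 q [-0.69  0.5   0.37  1.85 -0.24  0.83 -0.06] t 3.15
```

```bash
python3 -m creep '[[0,0,-2,0,0,0,1],[0,0,-4.5,0,0,0,1],[0,0,-7,0,0,0,1],[0.6,-1.5,-7,0,0,0,1],[1.2,-3,-7,0,0,0,1],[1.8,-4.4,-7,0,0,0,1],[1.8,-4.4,-7,0,0,0,1],[1.8,-4.4,-7,0,0,0,1],[1.8,-4.4,-7,0,0,0,1]]'
cat > chk.py <<'E'
from h import *
def caps(d,x0,x1,y0,y1,lo=5):
    h=cv2.cvtColor(d["image"],cv2.COLOR_BGR2HSV);m=(h[...,0]>128)&(h[...,0]<172)&(h[...,1]>70)
    k=np.zeros_like(m);k[y0:y1,x0:x1]=m[y0:y1,x0:x1];return [c for c,s in blobs(k,lo,300)]
def tri(rad=8):
    t=get("top");s=get("scene");a=caps(t,150,400,150,240);b=caps(s,200,420,100,270)
    ot,rt=ray(t,a);o,r=ray(s,b)
    for i in range(len(a)):
        for j in range(len(b)):
            p,e=cross(ot,rt[i],o,r[j])
            if e<5 and 60<p[2]<260:print("cap",p,round(e,1),a[i],b[j])
    return t,s
E
python3 - <<'E'
from chk import *
go(525,203,71,7.9)
t,s=tri()
cv2.imwrite("pics/s3.png",np.hstack([cv2.resize(s["image"][110:220,190:310],(400,367),interpolation=2),cv2.resize(t["image"][150:240,145:243],(400,367),interpolation=2)]))
go(525,203,71,7.9)
E
```

```text
time: 4.05
tcp_pos: [525.2, 200.7, 139.4]
orientation: [0.657, 0.754, 0.0, 0.0]
force: [0.1, 0.3, 0.1]
width: 14.9
finger_force: 30.0
shift cm [0.23 0.01 6.84] turn [ 0.01  0.   -0.  ] | tcp [525.2  200.7  139.37] F [0.11 0.26 0.1 ] w 14.9 q [-0.78  0.34  0.4   1.91 -0.16  0.93 -0.17] t 4.05
cap [619.41 160.41 106.12] 1.5 [208.   172.03] [267. 164.]
cap [610.12 233.44 104.03] 0.7 [178.33 175.82] [246.11 157.58]
cap [573.89 115.7  142.12] 2.3 [225.45 188.58] [267. 164.]
cap [581.23 120.17  79.77] 1.0 [225.45 188.58] [268.42 182.27]
cap [538.19 112.93  80.23] 0.7 [228.3  205.73] [259.55 189.38]
shift cm [0.25 0.01 6.83] turn [ 0.01  0.   -0.  ] | tcp [525.21 200.58 139.3 ] F [-0.67 -0.51  0.25] w 15.1 q [-0.78  0.34  0.4   1.91 -0.16  0.93 -0.17] t 4.15
```

View pics/s3.png

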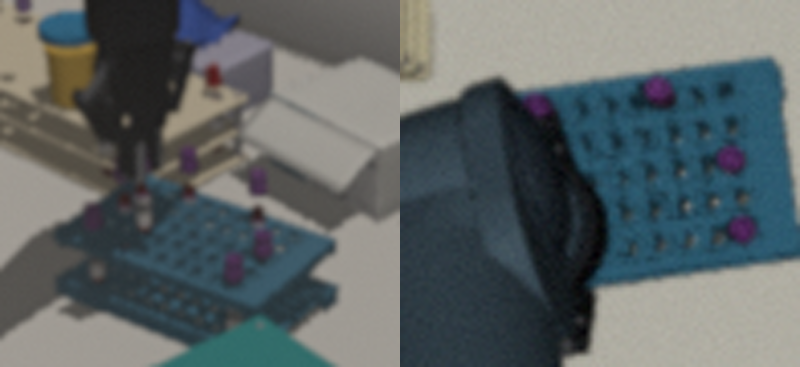

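Left: the held tube hangs upright with its foot just above the near row. Right (top): the arm covers that row, but the other caps are where they were. Lowering now.

```bash
python3 -m creep '[[0.05,0,1,0,0,0,1],[0.05,0,1.5,0,0,0,1],[0.05,0,2,0,0,0,1],[0.05,0,2.5,0,0,0,1],[0.05,0,2.9,0,0,0,1],[0.05,0,2.9,0,0,0,1]]'
```

```text
time: 4.75
tcp_pos: [523.7, 201.3, 109.4]
orientation: [0.657, 0.754, -0.001, -0.0]
force: [-1.1, -0.1, -0.2]
width: 15.7
finger_force: 30.0
```

```bash
python3 -m creep '[[0,0,1,0,0,0,1],[0,0,2,0,0,0,1],[0,0,3,0,0,0,1],[0,0,3.7,0,0,0,1],[0,0,3.9,0,0,0,1],[0,0,3.9,0,0,0,1]]'
python3 -m creep '[[0,0,0,0,0,0,0.25],[0,0,0,0,0,0,0.25],[0,0,0,0,0,0,0.25],[0,0,0,0,0,0,0.25],[0,0,-2,0,0,0,0.25],[0,0,-5,0,0,0,0.25],[0,0,-9,0,0,0,0.25],[0,0,-9,0,0,0,0.25]]'
python3 -c "
from h import *
go(581.1,119,103,7.9)"
```

```text
time: 5.35
tcp_pos: [524.0, 201.3, 70.7]
orientation: [0.657, 0.754, -0.001, -0.0]
force: [-0.4, -0.3, 0.3]
width: 15.1
finger_force: 29.9
time: 6.15
tcp_pos: [528.9, 203.1, 167.4]
orientation: [0.657, 0.754, 0.006, 0.002]
force: [1.0, -0.1, 0.7]
width: 32.2
finger_force: 0.0
shift cm [-9.08  3.94  6.45] turn [ 0.11 -0.04  0.  ] | tcp [528.94 203.1  167.39] F [ 1.01 -0.06  0.68] w 32.2 q [-0.79  0.3   0.41  1.89 -0.14  0.97 -0.18] t 6.15
```

```bash
python3 -m creep '[[-3,1.5,0,0,0,0,0.25],[-6,3,0,0,0,0,0.25],[-8.95,4.5,0,0,0,0,0.25],[-8.95,4.5,2,0,0,0,0.25],[-8.95,4.5,4,0,0,0,0.25],[-8.95,4.5,5.8,0,0,0,0.25],[-8.95,4.5,5.8,0,0,0,0.25],[-8.95,4.5,5.8,0,0,0,0.25],[-8.95,4.5,5.8,0,0,0,0.25]]'
python3 - <<'E'
from chk import *
go(581.1,118.9,71,7.9)
t,s=tri()
cv2.imwrite("pics/s4.png",np.hstack([cv2.resize(s["image"][110:220,190:310],(400,367),interpolation=2),cv2.resize(t["image"][150:240,145:243],(400,367),interpolation=2)]))
go(581.1,118.9,71,7.9)
E
```

```text
time: 7.05
tcp_pos: [582.1, 119.3, 104.3]
orientation: [0.656, 0.754, 0.001, 0.001]
force: [-0.4, 1.1, 0.7]
width: 32.0
finger_force: 0.0
shift cm [-0.03 -0.11  3.33] turn [ 0.02 -0.    0.01] | tcp [582.13 119.31 104.34] F [-0.37  1.14  0.7 ] w 32.0 q [-0.61  0.45  0.42  1.85 -0.23  0.89  0.05] t 7.05
cap [612.15 236.85  99.9 ] 4.4 [176.73 175.73] [246.44 158.22]
cap [560.47 262.99 107.7 ] 0.9 [165.86 195.71] [226.24 159.41]
cap [511.63 229.33 207.72] 0.2 [170.5 214.2] [219.5 137. ]
shift cm [-0.03 -0.13  3.36] turn [ 0.02 -0.    0.01] | tcp [582.24 119.38 104.58] F [-0.01 -0.73 -0.43] w 32.0 q [-0.61  0.45  0.42  1.85 -0.23  0.89  0.05] t 7.15
```

View pics/s4.png

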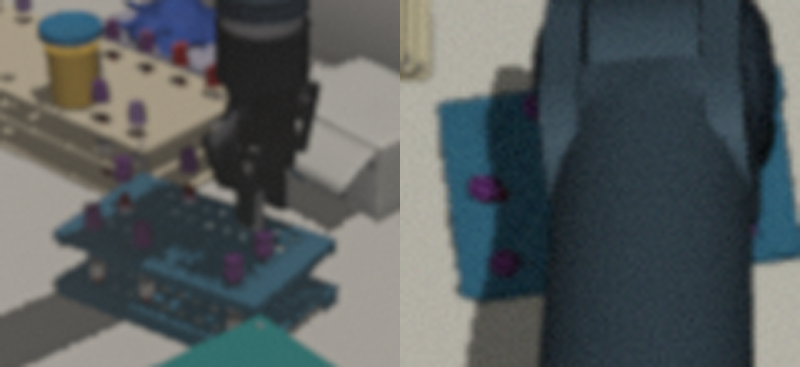

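The first short tube now stands in the near row at crop (143,235). The gripper hangs right over the cap at (263,242).

```bash
python3 -m creep '[[0,-0.1,1.7,0,0,0,0.25],[0,-0.1,3.3,0,0,0,0.25],[0,-0.1,3.3,0,0,0,0.25],[0,-0.1,3.3,0,0,0,0.25],[0,-0.1,3.3,0,0,0,1],[0,-0.1,3.3,0,0,0,1],[0,-0.1,3.3,0,0,0,1],[0,-0.1,3.3,0,0,0,1],[0,-0.1,3.3,0,0,0,1]]' 30
python3 -m creep '[[0,0,-2,0,0,0,1],[0,0,-4.5,0,0,0,1],[0,0,-7,0,0,0,1],[1.8,-1.5,-7,0,0,0,1],[3.6,-3,-7,0,0,0,1],[5.5,-4.4,-7,0,0,0,1],[5.5,-4.4,-7,0,0,0,1],[5.5,-4.4,-7,0,0,0,1],[5.5,-4.4,-7,0,0,0,1],[5.5,-4.4,-7,0,0,0,1]]'
python3 -c "
from h import *
go(530,167.3,71,7.9)"
```

```text
time: 8.05
tcp_pos: [580.9, 119.1, 71.0]
orientation: [0.657, 0.754, 0.001, 0.0]
force: [0.1, -0.0, 1.6]
width: 15.5
finger_force: 29.4
time: 9.05
tcp_pos: [529.9, 166.0, 140.3]
orientation: [0.657, 0.754, -0.0, 0.0]
force: [-0.0, -0.6, -0.2]
width: 14.9
finger_force: 30.3
shift cm [0.13 0.02 6.93] turn [ 0.    0.01 -0.02] | tcp [529.91 166.   140.31] F [-0.02 -0.6  -0.24] w 14.9 q [-0.74  0.32  0.42  1.93 -0.16  0.92 -0.1 ] t 9.05
```

```bash
python3 -m creep '[[0.1,0,1,0,0,0,1],[0.1,0,1.5,0,0,0,1],[0.1,0,2,0,0,0,1],[0.1,0,2.5,0,0,0,1],[0.1,0,2.9,0,0,0,1],[0.1,0,2.9,0,0,0,1]]'
```

```text
time: 9.65
tcp_pos: [528.4, 168.0, 110.4]
orientation: [0.657, 0.754, -0.001, -0.0]
force: [1.2, -0.4, -1.1]
width: 15.5
finger_force: 30.3
```

```bash
python3 -m creep '[[0,0,1,0,0,0,1],[0,0,2,0,0,0,1],[0,0,3,0,0,0,1],[0,0,3.7,0,0,0,1],[0,0,3.9,0,0,0,1],[0,0,3.9,0,0,0,1]]'
python3 -m creep '[[0,0,0,0,0,0,0.25],[0,0,0,0,0,0,0.25],[0,0,0,0,0,0,0.25],[0,0,0,0,0,0,0.25],[0,0,-2,0,0,0,0.25],[0,0,-5,0,0,0,0.25],[0,0,-8,0,0,0,0.25],[0,0,-8,0,0,0,0.25],[0,0,-8,0,0,0,0.25],[0,0,-8,0,0,0,0.25]]'
python3 -c "
from h import *
go(561,263.5,130,7.9)"
```

```text
time: 10.25
tcp_pos: [528.4, 167.9, 71.5]
orientation: [0.657, 0.754, -0.001, -0.0]
force: [0.2, -1.0, -0.7]
width: 15.2
finger_force: 30.3
time: 11.25
tcp_pos: [527.9, 168.2, 151.3]
orientation: [0.656, 0.754, -0.001, -0.001]
force: [-0.3, -0.3, -0.9]
width: 32.0
finger_force: 0.0
shift cm [8.98 4.6  2.11] turn [-0.02  0.    0.01] | tcp [527.9  168.21 151.26] F [-0.33 -0.27 -0.93] w 32.0 q [-0.75  0.31  0.43  1.92 -0.16  0.95 -0.11] t 11.25
```

```bash
python3 -m creep '[[3,1.5,0,0,0,0,0.3],[6,3,0,0,0,0,0.3],[8.98,4.6,0,0,0,0,0.3],[8.98,4.6,1,0,0,0,0.3],[8.98,4.6,2.1,0,0,0,0.3],[8.98,4.6,2.1,0,0,0,0.3],[8.98,4.6,2.1,0,0,0,0.3],[8.98,4.6,2.1,0,0,0,0.3],[8.98,4.6,2.1,0,0,0,0.3]]'
python3 - <<'E'
from chk import *
go(561,263.5,89,7.9)
t,s=tri()
cv2.imwrite("pics/s5.png",np.hstack([cv2.resize(s["image"][110:220,190:310],(400,367),interpolation=2),cv2.resize(t["image"][150:240,145:243],(400,367),interpolation=2)]))
go(561,263.5,89,7.9)
E
```

```text
time: 12.15
tcp_pos: [562.5, 262.9, 131.9]
orientation: [0.657, 0.754, 0.0, 0.0]
force: [0.1, -0.5, 0.4]
width: 29.9
finger_force: 0.0
shift cm [ 0.08 -0.15  4.29] turn [ 0.01 -0.   -0.01] | tcp [562.55 262.89 131.87] F [ 0.08 -0.5   0.36] w 29.9 q [-0.81  0.45  0.38  1.77 -0.2   0.96 -0.21] t 12.15
cap [619.27 160.4  106.18] 1.7 [207.97 172.1 ] [267. 164.]
cap [609.3  232.94 104.56] 1.2 [178.41 176.2 ] [246.11 157.58]
cap [559.79 261.94 106.34] 0.7 [166.16 196.28] [226.64 160.05]
cap [538.21 112.66  80.15] 0.7 [228.41 205.72] [259.62 189.44]
cap [528.76 168.08  80.05] 1.0 [206.06 209.58] [242.55 183.62]
cap [525.04 203.56  79.68] 1.5 [191.72 211.17] [232.66 179.79]
cap [517.74 257.61  79.62] 1.3 [170.   214.09] [217.5  174.23]
shift cm [ 0.03 -0.15  4.29] turn [ 0.01 -0.   -0.  ] | tcp [562.47 263.38 131.9 ] F [-0.56  0.38 -0.04] w 30.1 q [-0.81  0.45  0.38  1.77 -0.2   0.96 -0.21] t 12.25
```

View pics/s5.png

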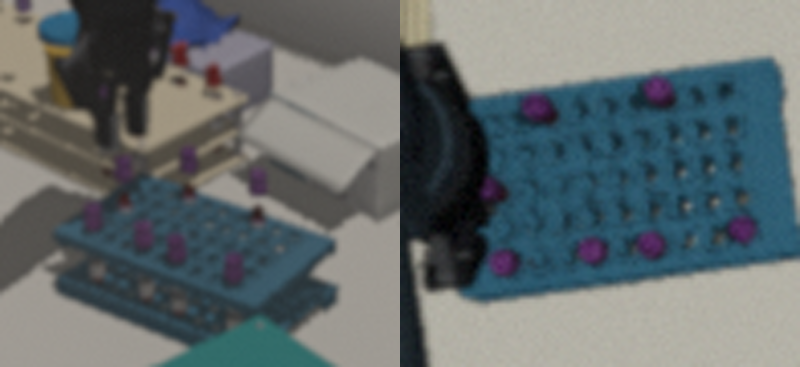

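Both short tubes are seated in the near row, with cap heights of 80 mm as expected. The gripper is over the long tube, so I'll grasp it.

```bash
python3 -m creep '[[0.05,-0.15,2,0,0,0,0.3],[0.05,-0.15,4.2,0,0,0,0.3],[0.05,-0.15,4.2,0,0,0,0.3],[0.05,-0.15,4.2,0,0,0,0.3],[0.05,-0.15,4.2,0,0,0,0.3],[0.05,-0.15,4.2,0,0,0,1],[0.05,-0.15,4.2,0,0,0,1],[0.05,-0.15,4.2,0,0,0,1],[0.05,-0.15,4.2,0,0,0,1],[0.05,-0.15,4.2,0,0,0,1]]' 40
python3 -m creep '[[0,0,-3,0,0,0,1],[0,0,-6,0,0,0,1],[0,0,-9,0,0,0,1],[0,0,-12,0,0,0,1],[0,0,-15,0,0,0,1],[0,0,-15,0,0,0,1]]'
python3 -c "
from h import *
go(551.5,-215.5,250,9)"
```

```text
time: 13.25
tcp_pos: [561.6, 264.4, 90.8]
orientation: [0.657, 0.754, 0.001, 0.0]
force: [-1.0, -0.5, 5.5]
width: 15.2
finger_force: 39.0
time: 13.85
tcp_pos: [563.7, 265.1, 244.6]
orientation: [0.657, 0.754, 0.005, 0.002]
force: [0.8, -0.0, -0.2]
width: 15.5
finger_force: 39.9
shift cm [-47.43  -7.82  -0.81] turn [ 0.09 -0.04 -0.18] | tcp [563.74 265.09 244.56] F [ 0.85 -0.   -0.18] w 15.5 q [-0.84  0.33  0.42  1.68 -0.14  1.16 -0.25] t 13.85
```

Run:
```python
from h import *
T=get("top");S=get("scene")
def quad(d,x0,x1,y0,y1,lo,hi):
    I=d["image"].astype(int);mx,mn=I.max(2),I.min(2)
    m=((mx>lo)&(mx<hi)).astype(np.uint8);k=np.zeros_like(m);k[y0:y1,x0:x1]=m[y0:y1,x0:x1]
    k=cv2.morphologyEx(k,cv2.MORPH_OPEN,np.ones((5,5)));c=max(cv2.findContours(k,0,2)[0],key=cv2.contourArea)
    h=cv2.convexHull(c);eps=1
    while len(q:=cv2.approxPolyDP(h,eps,True))>4:eps+=.5
    return q.reshape(-1,2).astype(float),cv2.contourArea(c)
for d,b in((T,(315,400,160,235,78,102)),(S,(320,415,205,275,70,105))):
    q,a=quad(d,*b);P=plane(d,q,100);print(q.tolist(),a);print(P[:,:2].tolist(),"mean",P.mean(0),"sides",np.linalg.norm(P-np.roll(P,1,0),axis=1))
# slot: intensity-weighted darkness centroid
cs=[]
for d,(x0,x1,y0,y1) in((T,(347,376,188,210)),(S,(354,382,222,242))):
    g=d["image"][y0:y1,x0:x1].max(2).astype(float);w=np.clip(np.median(g)-6-g,0,None)
    yy,xx=np.mgrid[y0:y1,x0:x1];c=[(w*xx).sum()/w.sum(),(w*yy).sum()/w.sum()];cs.append(c);print("slot",c,plane(d,[c],100)[0])
    print(plane(d,[c],97)[0])
o,r=ray(T,[cs[0]]);o2,r2=ray(S,[cs[1]]);print("cross",cross(o,r[0],o2,r2[0]))
```

```text
[[384.0, 181.0], [381.0, 192.0], [335.0, 187.0], [374.0, 172.0]] 607.5
[[597.7349651036451, -272.9308111034184], [570.3712983022532, -264.8952539390979], [582.7332832874507, -150.6814199426355], [620.1430520050619, -248.32319716176698]] mean [ 592.75 -234.21  100.  ] sides [ 33.28  28.52 114.88 104.56]
[[351.0, 211.0], [404.0, 227.0], [380.0, 274.0], [322.0, 264.0]] 3453.0
[[592.9931405247467, -142.4896614970059], [621.8306903295061, -273.43352862295586], [445.29531961380354, -313.99132592166603], [391.5897151407335, -204.94620036978125]] mean [ 512.93 -233.72  100.  ] sides [210.87 134.08 181.13 121.55]
slot [np.float64(360.64032769556025), np.float64(198.89693446088796)] [ 553.29 -213.88  100.  ]
[ 553.52 -214.53   97.  ]
slot [np.float64(367.7377990430622), np.float64(231.5866028708134)] [ 550.06 -217.8   100.  ]
[ 553.6  -215.97   97.  ]
cross (array([ 553.93, -215.17,   96.3 ]), np.float64(1.1707130376209027))
```

```bash
python3 -m creep '[[-4.7,-0.8,0,0,0,0,1],[-9.4,-1.6,0,0,0,0,1],[-14.1,-2.4,0,0,0,0,1],[-18.9,-3.2,0,0,0,0,1],[-23.6,-4,0,0,0,0,1],[-28.4,-4.8,0,0,0,0,1],[-33.2,-5.5,0,0,0,0,1],[-38,-6.2,0,0,0,0,1],[-42.7,-7,0,0,0,0,1],[-47.4,-7.6,0,0,0,0,1]]'
python3 -m creep '[[0,0,0,0,0,0,1],[0,0,0,0,0,0,1],[0,0,0,0,0,0,1],[0,0,0,0,0,0,1]]'
python3 -c "
from h import *
go(553.5,-215,190,9)"
```

```text
time: 14.95
tcp_pos: [548.8, -217.3, 237.0]
orientation: [0.657, 0.754, -0.001, -0.002]
force: [1.2, -0.4, 0.0]
width: 14.6
finger_force: 39.9
time: 15.35
tcp_pos: [550.9, -213.2, 238.2]
orientation: [0.655, 0.756, -0.0, -0.001]
force: [-0.9, 0.4, 0.6]
width: 15.2
finger_force: 39.9
shift cm [-0.22  0.24  4.82] turn [-0.01 -0.02 -0.14] | tcp [ 550.9  -213.23  238.17] F [-0.93  0.39  0.64] w 15.2 q [-0.25  0.31  0.66  1.76 -0.21  1.14  0.62] t 15.35
```

```bash
python3 -m creep '[[-0.1,0.1,1,0,0,-0.17,1],[-0.2,0.2,2,0,0,-0.17,1],[-0.2,0.25,3,0,0,-0.17,1],[-0.2,0.25,4,0,0,-0.17,1],[-0.2,0.25,4.8,0,0,-0.17,1],[-0.2,0.25,4.8,0,0,-0.17,1],[-0.2,0.25,4.8,0,0,-0.17,1],[-0.2,0.25,4.8,0,0,-0.17,1]]'
python3 - <<'E'
from h import *
go(553.5,-215,181,9)
S=get("scene");cv2.imwrite("pics/s6.png",cv2.resize(S["image"][175:250,320:420],(800,600),interpolation=2));go(553.5,-215,181,9)
E
```

```text
time: 16.15
tcp_pos: [553.8, -218.0, 191.8]
orientation: [0.65, 0.76, 0.0, 0.0]
force: [-0.2, 0.7, 0.1]
width: 15.2
finger_force: 39.9
shift cm [0.3  0.02 1.08] turn [ 0.01  0.   -0.01] | tcp [ 553.78 -218.    191.78] F [-0.24  0.67  0.07] w 15.2 q [-0.22  0.37  0.64  1.8  -0.25  1.06  0.67] t 16.15
shift cm [0.3  0.01 1.09] turn [ 0.01  0.   -0.01] | tcp [ 553.87 -217.99  191.93] F [ 0.45 -1.03  0.12] w 15.0 q [-0.22  0.37  0.64  1.8  -0.25  1.06  0.67] t 16.2
```

View pics/s6.png

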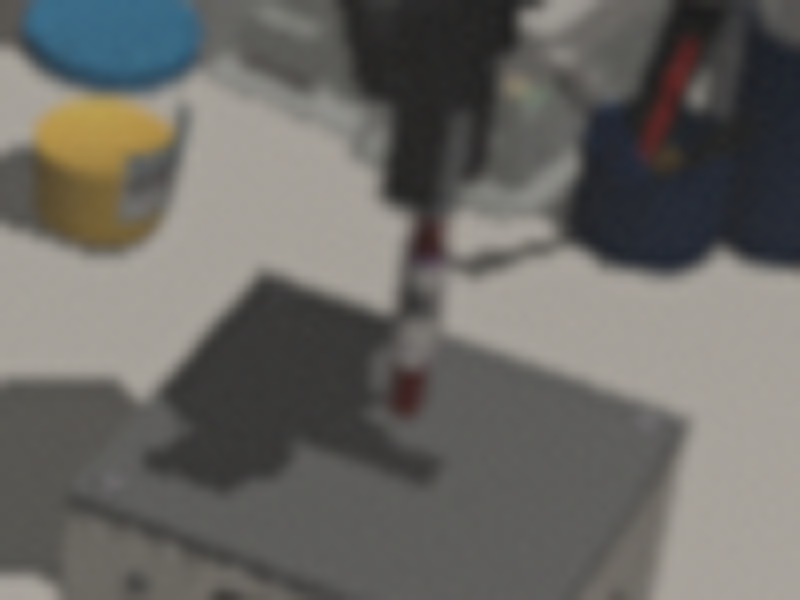

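The tube hangs over the deck with its foot at crop (405,412), i.e. about (370.6,226.5) in the full frame. The slot, at (367.7,231.6), lies in the gripper's shadow. I'll check tilt and offset against projected vertical points.

```bash
cat >> h.py <<'E'
def proj(d,P):
    K=np.array([[d["fx"],0,d["cx"]],[0,d["fy"],d["cy"]],[0,0,1.]]);T=np.linalg.inv(np.array(d["extrinsics"]))
    return cv2.projectPoints(np.float64(P).reshape(-1,3),cv2.Rodrigues(T[:3,:3])[0],T[:3,3],K,np.float64(d["distortion"]))[0].reshape(-1,2)
E
python3 - <<'E'
from h import *
S=get("scene");s=bot.read_state();x,y,z=s["tcp_pos"];print(s["tcp_pos"])
q=proj(S,[(x,y,zz) for zz in (z,z-20,z-40,z-60,z-79,100)]);print("tube axis crop px",((q-[320,175])*8).tolist())
print("slot px for (553.5,-215,100)",proj(S,[(553.5,-215,100)]),"px per mm x,y:",proj(S,[(563.5,-215,100),(553.5,-205,100)])-proj(S,[(553.5,-215,100)]))
# observed tube: per-row centre of what differs from the smooth surroundings
g=S["image"].astype(int)
for v in range(203,230,2):print(v,g[v,362:380].max(1).tolist())
E
```

```text
[ 553.88 -217.96  191.95]
tube axis crop px [[427.6880129549777, 181.17516498571172], [419.13873858348416, 241.24869859637897], [410.71706039408764, 300.01909533196977], [402.42271855835315, 357.51461720093175], [394.66058982914456, 410.98021501789844], [389.43375704881055, 446.7999802375791]]
slot px for (553.5,-215,100) [[367.51 230.41]] px per mm x,y: [[ 2.3  -1.98]
 [-3.65 -1.74]]
203 [166, 166, 166, 166, 165, 167, 166, 164, 146, 109, 73, 61, 76, 109, 142, 162, 167, 166]
205 [166, 166, 164, 166, 166, 167, 165, 154, 124, 80, 56, 56, 72, 104, 142, 163, 165, 160]
207 [165, 167, 166, 166, 165, 166, 162, 145, 111, 79, 71, 74, 84, 98, 111, 117, 114, 102]
209 [166, 167, 167, 165, 167, 166, 162, 139, 102, 91, 103, 113, 119, 131, 141, 142, 129, 121]
211 [145, 153, 160, 163, 167, 166, 154, 126, 83, 70, 85, 97, 108, 134, 157, 167, 167, 165]
213 [68, 80, 91, 106, 123, 138, 135, 110, 74, 60, 68, 79, 102, 136, 160, 166, 166, 165]
215 [56, 56, 55, 56, 58, 62, 68, 78, 92, 103, 109, 111, 120, 142, 161, 166, 166, 165]
217 [58, 56, 57, 56, 57, 62, 72, 86, 102, 115, 119, 118, 109, 108, 114, 126, 138, 149]
219 [57, 56, 56, 61, 71, 85, 87, 91, 102, 110, 111, 107, 99, 94, 92, 93, 93, 95]
221 [56, 57, 57, 62, 77, 88, 83, 71, 71, 78, 82, 87, 92, 93, 94, 94, 93, 93]
223 [57, 57, 58, 60, 72, 80, 73, 63, 61, 65, 72, 81, 92, 93, 93, 93, 95, 94]
225 [56, 57, 57, 63, 69, 74, 71, 65, 63, 68, 78, 88, 92, 95, 93, 94, 93, 94]
227 [59, 58, 59, 66, 76, 85, 86, 84, 81, 85, 90, 94, 94, 93, 94, 95, 94, 94]
229 [57, 57, 60, 58, 61, 63, 73, 86, 92, 94, 95, 95, 94, 96, 93, 94, 93, 94]
```

```bash
python3 -m creep '[[0.3,0,0.4,0,0,0,1],[0.3,0,0.8,0,0,0,1],[0.3,0,0.9,0,0,0,1],[0.3,0,0.9,0,0,0,1],[0.3,0,0.9,0,0,0,1]]'
python3 -c "
from h import *
go(553.5,-214.5,177,9)"
python3 -m creep '[[0,0,0.15,0,0,0,1],[0,0,0.3,0,0,0,1],[0,0,0.4,0,0,0,1],[0,0,0.5,0,0,0,1],[0,0,0.6,0,0,0,1],[0,0,0.6,0,0,0,1]]'
```

```text
time: 16.75
tcp_pos: [552.9, -214.8, 182.2]
orientation: [0.65, 0.76, -0.0, -0.0]
force: [0.5, 0.2, 0.0]
width: 15.3
finger_force: 39.9
shift cm [0.02 0.06 0.52] turn [-0.    0.   -0.01] | tcp [ 552.92 -214.76  182.22] F [0.53 0.23 0.04] w 15.3 q [-0.22  0.37  0.64  1.81 -0.26  1.04  0.67] t 16.75
time: 17.35
tcp_pos: [552.8, -214.7, 176.1]
orientation: [0.65, 0.76, -0.0, -0.0]
force: [-0.9, 1.2, 0.0]
width: 15.2
finger_force: 39.9
```

```bash
python3 -m creep '[[0,0,0.2,0,0,0,1],[0,0,0.4,0,0,0,1],[0,0,0.6,0,0,0,1],[0,0,0.6,0,0,0,1]]'
python3 -m creep '[[0,0,0.2,0,0,0,1],[0,0,0.4,0,0,0,1],[0,0,0.6,0,0,0,1],[0,0,0.8,0,0,0,1],[0,0,0.8,0,0,0,1]]'
```

```text
time: 17.75
tcp_pos: [552.7, -214.5, 169.8]
orientation: [0.65, 0.76, -0.0, -0.0]
force: [-0.6, -0.8, -0.5]
width: 15.4
finger_force: 39.9
time: 18.25
tcp_pos: [552.7, -214.6, 161.8]
orientation: [0.65, 0.76, -0.0, -0.0]
force: [-1.2, 0.2, -0.9]
width: 14.9
finger_force: 39.9
```

The foot is through the mouth with no contact force. Continuing down slowly.

```bash
python3 -m creep '[[0,0,0.4,0,0,0,1],[0,0,0.8,0,0,0,1],[0,0,1.2,0,0,0,1],[0,0,1.6,0,0,0,1],[0,0,2,0,0,0,1],[0,0,2.4,0,0,0,1],[0,0,2.8,0,0,0,1],[0,0,2.8,0,0,0,1]]'
python3 -m creep '[[0,0,0.4,0,0,0,1],[0,0,0.8,0,0,0,1],[0,0,1.2,0,0,0,1],[0,0,1.6,0,0,0,1],[0,0,1.6,0,0,0,1],[0,0,1.6,0,0,0,1],[0,0,1.6,0,0,0,1]]'
python3 - <<'E'
from h import *
F=[]
for i in range(12):
    S=get("scene");s=bot.read_state();F.append(np.r_[s["force"],s["torque"],s["tcp_pos"]])
F=np.array(F);print(F.mean(0),F.std(0)/12**.5)
cv2.imwrite("pics/s7.png",cv2.resize(S["image"][195:295,320:420],(600,600),interpolation=2))
x,y,z=F.mean(0)[6:];print("tilt z axis",R.from_quat(s["orientation"]).as_matrix()[:,2])
f=lambda P:((proj(S,P)-[320,195])*6).round().tolist()
print("foot px if at z-79:",f([(x,y,z-79)]),"axis at TCP & deck",f([(x,y,z),(x,y,100)]))
u=np.radians(9.2);ux=np.array([np.cos(u),np.sin(u)]);uy=np.array([-np.sin(u),np.cos(u)])
c=np.array([553.3,-214.7])-65*ux
print("window corners",f([(*(c+w*uy),h) for w in(26,-26) for h in(58,38,18)]))
E
```

```text
time: 19.05
tcp_pos: [552.6, -214.5, 133.5]
orientation: [0.65, 0.76, -0.0, -0.001]
force: [-1.7, 1.1, -0.1]
width: 15.0
finger_force: 39.9
time: 19.75
tcp_pos: [553.1, -214.8, 118.4]
orientation: [0.65, 0.76, 0.0, 0.0]
force: [-0.5, -0.3, -0.4]
width: 15.2
finger_force: 39.9
[   0.13   -0.07   -0.15   -0.01   -0.01    0.    553.04 -214.74  118.4 ] [0.08 0.17 0.13 0.01 0.01 0.01 0.02 0.01 0.02]
tilt z axis [ 0.  0. -1.]
foot px if at z-79: [[266.0, 333.0]] axis at TCP & deck [[289.0, 174.0], [284.0, 213.0]]
window corners [[141.0, 366.0], [137.0, 406.0], [132.0, 444.0], [267.0, 414.0], [261.0, 454.0], [255.0, 492.0]]
```

View pics/s7.png

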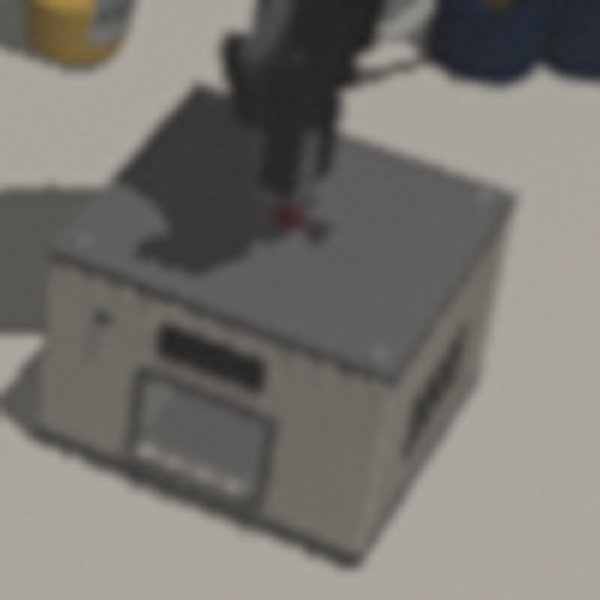

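The reader shows the tube body going into the slot at crop (288,216), with free slot visible to its right at (318,230). The fingers are clear above the deck and the mean force is zero. Last steps: 1.5 mm lower, then a small sideways probe to check that the tube is free on both sides.

```bash
cat > f.py <<'E'
from h import *
F=[]
for i in range(8):
    get("top");s=bot.read_state();F.append(np.r_[s["force"],s["torque"],s["tcp_pos"]])
print(np.mean(F,0),s["time"])
E
python3 -m creep '[[0,0,0.15,0,0,0,1],[0,0,0.15,0,0,0,1],[0,0,0.15,0,0,0,1],[0,0,0.15,0,0,0,1]]' >/dev/null; python3 f.py
python3 -m creep '[[0,0.06,0,0,0,0,1],[0,0.06,0,0,0,0,1],[0,0.06,0,0,0,0,1]]' >/dev/null; python3 f.py
python3 -m creep '[[0,-0.12,0,0,0,0,1],[0,-0.12,0,0,0,0,1],[0,-0.12,0,0,0,0,1]]' >/dev/null; python3 f.py
```

```text
[  -0.11    0.18   -0.26    0.01    0.      0.01  552.96 -214.72  116.79] 21.15
[  -0.09   -0.04   -0.4    -0.01    0.      0.    553.53 -214.62  116.76] 21.85
[   0.17   -0.01    0.11    0.02   -0.05    0.    552.42 -214.78  116.8 ] 22.55
```

```bash
python3 -m creep '[[0,0.09,0,0,0,0,1],[0,0.09,0,0,0,0,1],[0,0.09,0,0,0,0,1],[0,0.09,0,0,0,0,1],[0,0.09,0,0,0,0,1]]' && python3 f.py && python3 -c "
from station import bot
print(bot.sign_off())"
```

```text
time: 23.05
tcp_pos: [553.2, -214.7, 116.7]
orientation: [0.65, 0.76, -0.0, -0.0]
force: [-0.9, 0.0, -0.1]
width: 15.3
finger_force: 39.9
[  -0.06   -0.03   -0.29    0.02    0.01    0.01  553.21 -214.67  116.75] 23.45
the job is handed in; nothing more can be done
None
```

I handed the job in at about 23 s: both short tubes stand released in the near row, and the gripper holds the long tube upright in the reader slot, its foot about 62 mm below the deck and no measurable contact force.

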